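Swing a panel onto its stop and wedge it

TASK

The plywood panel on the jig board turns about the steel pin through one end. Push it round on the pin until it presses lightly against the dark, blue-topped stop dowel, gently so the edge is not dented; then slide the red-gripped wedge in behind the panel until the panel is held snugly against the stop, and let go. Leave the panel flat on the board and do not disturb the other things on the bench.

Things in the scene. Friction and masses are not known exactly. Their poses are not given: they have to be found in the camera images.
- jig: Fixed grey laminated jig board, x -160 to 200, y -75 to 385 mm in its own frame, top 12 mm above the bench. Origin: axis of the steel pivot pin (12 mm diameter, top 47 mm above the bench), at bench level; z up. A dark guide rail 18 mm high on the board covers x 84 to 106, y 217 to 382 mm.
- stop: Fixed upright dark dowel with a blue top: 20 mm diameter, 45 mm tall, on the jig board; origin at the centre of its foot. It stands near jig x -65, y 170 mm, but is set up to 4 mm either way in x from job to job, so the contact has to be felt. The panel's edge is dented if ever pressed on it with more than 20 N.
- panel: Loose pale plywood panel, 110 x 240 x 18 mm, 0.25 to 0.42 kg, flat on the jig board, the pin through its 14 mm hole. Origin: hole centre, underside. It covers x -55 to 55, y -30 to 210 mm of its own frame. Its -x edge meets the stop when its axes are parallel to the jig's (within 2 degrees); it starts 0.55 to 1.05 rad clockwise of that (from above). A few N move it; it stays where left.
- panel_corner (a point): Corner of the panel at its free end on the +x long edge (panel x 55, y 210 mm), at half thickness: push on the +x edge near it to swing the panel anticlockwise to the stop.
- wedge (a joint): Travel (m) of the wooden wedge along its rail: 0 drawn back (the start), growing along the jig's -y, to 0.1. About 1.5 N of friction; stays where left. With the panel on the stop it meets the panel after 35 to 95 mm, then the push needed rises by 1 to 3 N per mm and it jams by itself. Snug: the panel is left pressed on the stop with 5 to 20 N; pushing until it resists with some 10 N does it.
- wedge_nose (a point): Inner corner of the wedge's nose, at half thickness; at travel 0 it is at jig x 63, y 235 mm, clear of the swinging panel. The wedge is 18 mm thick, 100 mm long, 20 mm wide at the nose, 40 mm at the tail: the outer face runs on the rail, the inner tapers 1 in 5 and bears on the panel's +x edge at its free end. If the panel is over 2 mm off the stop the nose may strike its end.
- wedge_grip (a point): Centre of the top of the wedge's red grip, an upright square post 20 x 20 mm, 32 mm tall, its top 62 mm above the bench; at travel 0 it is at jig x 65, y 315 mm. It can be pushed on its +y face or pinched; beyond that face the wedge goes on for 10 mm.
- sanding_block: Loose bystander on the jig board: cork sanding block, 45 x 90 x 30 mm; origin under its centre. Leave alone.
- spare_dowel: Loose bystander standing on the jig board: pale spare dowel, 20 mm diameter, 45 mm tall; origin at its foot. Leave alone.
- pencil: Loose bystander on the jig board: flat red carpenter's pencil, 14 x 168 x 8 mm; origin under its middle. Leave alone.
- tape_measure: Loose bystander: yellow tape measure, 77 x 40 x 62 mm; origin under its centre. Leave alone.
- screwdriver: Loose bystander lying on the bench: screwdriver with a yellow handle, about 200 mm long. Leave alone.
- glue: Loose bystander: upright green glue bottle, 56 mm diameter, 140 mm tall; origin at its foot. Leave alone.
- screw_jar: Loose bystander: upright glass screw jar, 68 mm diameter, 80 mm tall; origin at its foot. Leave alone.

How it is judged:
By the outcome, as a careful person would: the job done as asked, in the order asked, and still so for the second after the job is handed in, with the robot touching nothing.
It also fails if it takes over 72 s, if anything falls off the work surface, if the arm or the gripper's body presses on something with over 40 N, if the wrist force passes 120 N, or if a joint passes its speed limit or range.

ROBOT

A 6-joint arm with a two-finger parallel gripper is mounted at the origin on the work surface. World frame = base frame: x ahead of the robot, y to its left, z up, the work surface at z = 0. Lengths are in mm, angles in rad, forces in N, time in s.
With the tool pointing down it reaches from about 350 to 775 mm from the base axis. Payload 7.3 kg.
Tool frame: the origin (TCP) lies between the finger pads; the fingertips stand 22 mm ahead of it and the grasp point (between the pads) lies 3 mm ahead of it; z points along the fingers, x is the direction in which the jaws open and shut, and the axes are right-handed (so a half turn about z gives the same grasp; the last joint's range is limited). The gripper opens to 92 mm and grips with 3 to 60 N. Pads are 19 mm wide; open, the fingers measure 130 mm over their backs; the gripper's body (75 mm by 190 mm) begins 47 mm behind the grasp point.
Start: joints at [-1.449, 0.342, 1.524, -0, 1.275, -0.146], TCP at [138.942, -506.298, 248.741] pointing down, gripper open.
Joint ranges: [-2.53, 2.53], [-0.77, 2.02], [0.04, 2.7], [-1, 4.14], [0.28, 2.66], [-3.11, 3.11]. Speed limits (rad/s): [2.57, 2.57, 3.14, 3.14, 3.14, 3.14].

INTERFACE

Orientations are given as [roll, pitch, yaw] about the fixed x, y, z axes, in that order (R = Rz(yaw) Ry(pitch) Rx(roll)).
In Python, from plant import * gives the robot as it stands. The module is installed in compiled form; this text tells all that it offers.
- The arm moves only by the shell command python3 -m handwheel 'ROWS' [OPENING]. ROWS is a JSON object of lists of equal length, an entry for each row: "translation": the shift along the world's x, y, z in units of 15 cm (1.0 is 15 cm), a list of three; "twist": the turn about the world's z in units of 90 degrees (1.0 is 90 degrees). In form: {"translation": [[tx, ty, tz], ...], "twist": [twist, ...]}. A call has exactly 8 rows; each row shifts and turns the pose as measured when the row begins; what a row does not reach is not made up. A row lasts 1/8 s, in which the tool goes at most 62.5 mm and 10.7 degrees, less where a joint would pass 70% of its speed; a pose out of reach is approached as far as the arm can. A call with a number of a shift or a turn outside -1 to 1 is refused whole. A call with a gripper value outside its range is refused whole. OPENING is the closure in counts, from 0 (fully open) to 255 (shut), set as the call begins (- or left out, the last holds). The fingers move at their own pace and stop on an object; the grip force is fixed at half the most. Time passes only in rows, so rows that do not move let the fingers close, or fill a call up. It gives the time, the measured TCP pose, the force and the opening at its end, in the units of the state.
- get_obs(): the state, without advancing time (a new reading comes with each control period).
- capture(name): name is "scene" or "side" or "wrist"; returns a dict with "img" (480x640x3 uint8, red, green, blue), "vertical_fov" (degrees; the focal length in pixels is half the picture's height over the tangent of half this angle, whatever the lens; pixels are square), "cx", "cy" (the principal point, pixels), "world_from_camera" (4x4, takes a point from camera to world coordinates). Camera axes: x right, y up, looking along -z (the intrinsics and any distortion apply to the point x, -y, -z); pixel columns grow to the right and rows downward; lengths in mm; the calibration is good to about 2 mm. A picture is of the moment at which its call begins. There is no depth.
- close_job(): hands the job in, once; it reports no verdict.
Trained networks look in the newest picture that a camera, given by its name, has taken for a name from the list of things; names that differ only in an ending like _2 or _b are one class to them, and where a whole thing is asked for, a point or a joint stands for the part that bears it (a point fixed in the world has none). Each returns a list of dicts, best first, with "score" (0 to 1); they miss things now and then, are a little off and sometimes report something else, mostly with a low value. They report only what shows in the picture. A call takes as long as a camera call.
- search_frame(camera, label): "position" ([x, y, z] in mm, in the coordinates of the camera as it stood for that picture, good to about 4 mm: the middle of the surface that is visible of it).
- spot_point(camera, label): "position" ([x, y, z] in mm, in the coordinates of the camera as it stood for that picture, good to about 4 mm: a listed point, or the origin of a listed thing).
The state is a dict: "time": time; "joint_positions": joint angles; "dq": joint speeds; "tau": joint torques, N m; "tool_pos": TCP position; "tcp_rot": TCP orientation; "contact_force": force on the tool from outside, world axes, zero at the start; "moment": the same for the moment, N m; "grip_width": finger opening in mm.
Only numpy, scipy, OpenCV 4.12 (cv2) and the standard library are available. Lean on these libraries where they do the work, as an engineer would, in place of code of your own. Each camera call takes 0.05 s, during which the arm holds its last target.

## Working session

There is one attempt and no reset: what is moved stays moved. The work goes in short steps, Python scripts to look and compute and a shell command to move; the robot and the scene stay as the last step left them, time stands still between calls to the robot, and variables do not carry over. Pictures are saved under pics/ and viewed, and the job is handed in when it is done.

```bash
mkdir -p pics; cat > h.py <<'E'
from plant import *
import numpy as np, cv2
def cap(n,f):
    c=capture(n); cv2.imwrite('pics/'+f+'.png',c['img'][:,:,::-1]); return c
def w(c,p):
    return (np.array(c['world_from_camera'])@np.array(list(p)+[1]))[:3]
E
python3 - <<'E'
from h import *
np.set_printoptions(precision=1,suppress=True)
o=get_obs(); print(o)
for n in ['scene','side']:
    c=cap(n,n+'0'); print(n,{k:v for k,v in c.items() if k!='img'})
    for l in ['jig','stop','panel','panel_corner','wedge_nose','wedge_grip','sanding_block','spare_dowel','pencil','tape_measure','glue','screw_jar','screwdriver']:
        r=spot_point(n,l)
        for q in r[:2]: print(l,round(q['score'],2),w(c,q['position']))
E
```

```text
{'time': 0.0, 'joint_positions': array([-1.4,  0.3,  1.5, -0. ,  1.3, -0.1]), 'dq': array([ 0., -0.,  0.,  0.,  0.,  0.]), 'tau': array([ -0. , -43.1, -24.4,   0.1,   0.1,  -0. ]), 'tool_pos': array([ 138.9, -505.9,  248.1]), 'tcp_rot': array([-3.1,  0. , -1.3]), 'contact_force': array([-0.5,  0.1, -0.1]), 'moment': array([-0., -0.,  0.]), 'grip_width': 92.04894521330897}
scene {'vertical_fov': 50.55502556490351, 'cx': 320.93979579928657, 'cy': 239.15223012091087, 'world_from_camera': array([[   0.6,   -0.6,    0.5, 1155.1],
       [   0.8,    0.5,   -0.4, -439.6],
       [  -0. ,    0.6,    0.8, 1131.1],
       [   0. ,    0. ,    0. ,    1. ]])}
jig 0.83 [ 477.5 -145.     2. ]
jig 0.62 [ 366.  -165.1   13.8]
stop 0.54 [403.2  22.4  12.4]
panel 0.67 [ 474.8 -144.6   13. ]
panel_corner 0.84 [665.5 -49.5  19.1]
wedge_nose 0.93 [529.5  90.4  20.8]
wedge_grip 0.66 [528.  172.   66.7]
sanding_block 0.97 [ 365.2 -165.8   11.9]
sanding_block 0.32 [ 695.4 -391.4    2.4]
spare_dowel 0.63 [367.8 -22.   14.8]
pencil 0.56 [354.5 117.8  11.6]
tape_measure 0.82 [ 502.9 -394.5    2.5]
tape_measure
[... 263 characters left out ...]
from_camera': array([[ -0.9,   0.2,  -0.3, 238.9],
       [ -0.4,  -0.5,   0.8, 746.1],
       [ -0. ,   0.8,   0.6, 640.1],
       [  0. ,   0. ,   0. ,   1. ]])}
jig 0.93 [ 477.2 -147.7    1. ]
stop 0.64 [405.6  21.7  14.2]
panel 0.81 [ 477.3 -147.3   13.3]
panel_corner 0.9 [678.6 -48.2  24.5]
wedge_nose 0.69 [532.5  94.2  21.6]
wedge_grip 0.56 [527.8 169.   64.1]
sanding_block 0.84 [ 356.6 -169.1   13.3]
spare_dowel 0.58 [361.2 -24.7  10.2]
pencil 0.63 [352.9 119.3   9.5]
tape_measure 0.61 [406.2  24.7  13.1]
tape_measure 0.59 [ 514.  -391.4    1.3]
glue 0.7 [668.6 412.8   2.3]
screw_jar 0.61 [516.5 408.3  -0.5]
screw_jar 0.58 [ 361.1 -167.8   14.8]
screwdriver 0.75 [ 697.8 -389.4   -0.3]
```

View pics/scene0.png

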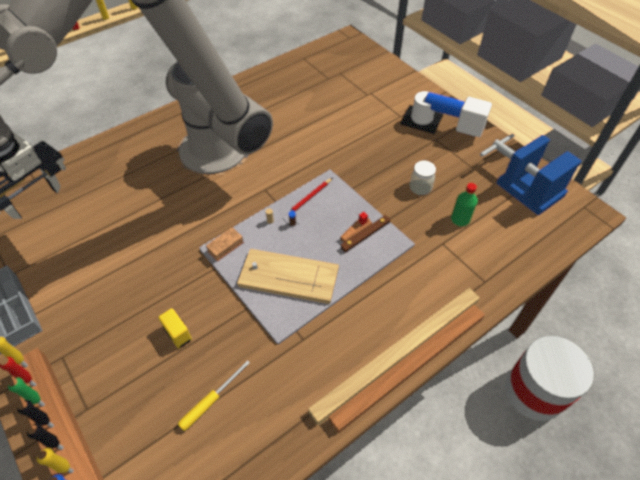

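View pics/side0.png

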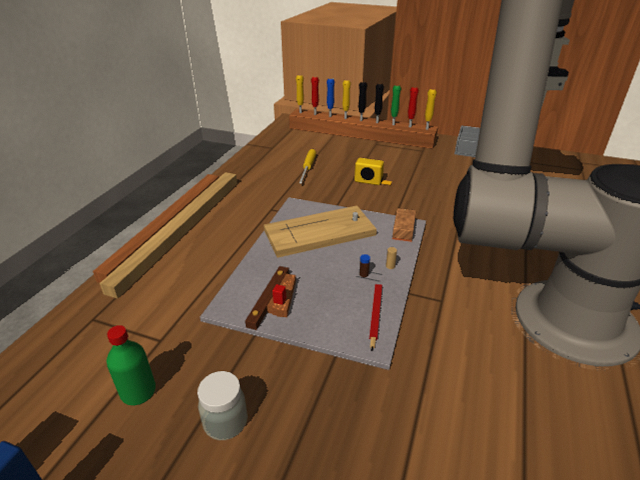

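```bash
python3 - <<'E'
from h import *
o=get_obs(); print(o['tcp_rot'],o['time'])
P=np.array([477,-146.]);
# jig yaw fit from grip, nose, stop, panel-independent
L=np.array([[0,0],[65,315],[63,235],[-65,170]]);W=np.array([[477,-146],[528,170.5],[531,92],[404.5,22]])
lc=L-L.mean(0);wc=W-W.mean(0)
yaw=np.arctan2((lc[:,0]*wc[:,1]-lc[:,1]*wc[:,0]).sum(),(lc*wc).sum());print('yaw',yaw)
c,s=np.cos(yaw),np.sin(yaw);R=np.array([[c,-s],[s,c]]);t=W.mean(0)-R@L.mean(0);print('orig',t,'res',L@R.T+t-W)
d=np.array([672,-49])-t;print('r',np.hypot(*d),'panel ang',np.arctan2(d[1],d[0])-np.arctan2(210,55)-yaw)
E
```

```text
[ 3.14156584e+00 -9.03515258e-05 -1.30299637e+00] 1.4
yaw 0.041281887715253485
orig [ 476.81704802 -145.87164937] res [[-0.18295198  0.12835063]
 [ 0.76156813  1.04253877]
 [-0.93511485 -0.47184347]
 [ 0.35649871 -0.69904593]]
r 217.9002092579286 panel ang -0.8952339398740199
```

The scene picture shows the panel at px (290,275), swung about 0.9 rad clockwise. The wedge and its red grip are at (362,222), and the blue-topped stop is at (292,217). The side picture agrees, and the jig fit leaves residuals under 1.1 mm (origin ≈ (477,−146), yaw 0.041). I'll move over with the fingers closed.

```bash
python3 -m handwheel '{"translation":[[0.32,0.24,0],[0.32,0.24,0],[0.32,0.24,0],[0.32,0.24,0],[0.32,0.24,0],[0.32,0.24,0],[0.32,0.24,0],[0.32,0.24,0]],"twist":[0.107,0.107,0.107,0.107,0.107,0.107,0.107,0.107]}' 255
```

```text
time: 2.4
tool_pos: [530.5, -211.6, 249.4]
tcp_rot: [3.139, -0.004, 0.076]
contact_force: [0.7, -1.0, -0.1]
grip_width: 16.4
```

```bash
python3 -m handwheel '{"translation":[[0.27,0.2,-0.1],[0.27,0.2,-0.1],[0.27,0.2,-0.1],[0.27,0.2,-0.1],[0,0,-0.23],[0,0,-0.23],[0,0,-0.23],[0,0,-0.2]],"twist":[-0.022,0,0,0,0,0,0,0]}' 255; python3 - <<'E'
from h import *
cap('scene','scene1');cap('wrist','wrist1')
E
```

```text
time: 3.4
tool_pos: [702.3, -82.0, 51.2]
tcp_rot: [3.136, -0.012, 0.05]
contact_force: [0.1, -0.5, 0.4]
grip_width: 0.4
```

View pics/scene1.png

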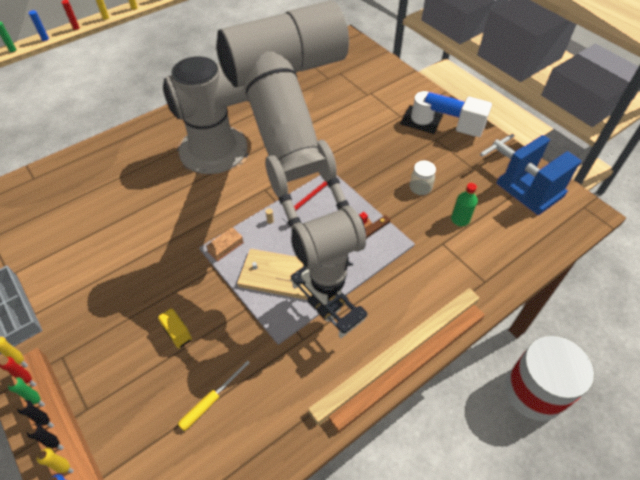

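View pics/wrist1.png

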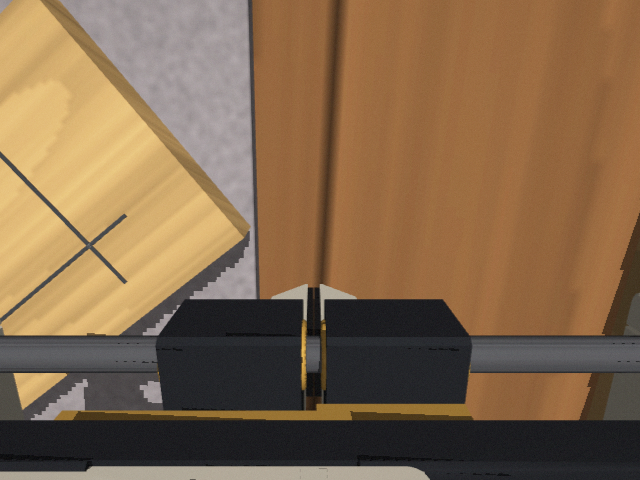

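```bash
cat >> h.py <<'E'
def ray(c,u,v,z):
    f=240/np.tan(np.radians(c['vertical_fov'])/2); T=np.array(c['world_from_camera'])
    d=T[:3,:3]@np.array([(u-c['cx'])/f,-(v-c['cy'])/f,-1]); o=T[:3,3]
    return o+d*(z-o[2])/d[2]
E
python3 - <<'E'
from h import *
np.set_printoptions(precision=1,suppress=True)
c=capture('wrist'); o=get_obs(); print(o['tool_pos'],c['world_from_camera'])
print('corner',ray(c,249,228,30),'edgept',ray(c,50,5,30),'end edge',ray(c,25,405,12))
print(ray(c,313,290,30), ray(c,270,298,30),ray(c,357,298,30))
E
```

```text
[701.4 -81.9  51. ] [[  1.   -0.   -0.  695.5]
 [  0.    1.    0.3  -5.9]
 [  0.   -0.3   1.  184. ]
 [  0.    0.    0.    1. ]]
corner [673.  -47.1  30. ] edgept [605.3  27.8  30. ] end edge [ 557.9 -149.7   12. ]
[699.5 -72.4  30. ] [681.8 -76.8  30. ] [718.  -75.1  30. ]
```

```bash
cat >> h.py <<'E'
J0=np.array([477.,-146.]);YAW=0.041
def rot(a): return np.array([[np.cos(a),-np.sin(a)],[np.sin(a),np.cos(a)]])
def tcp(th,s=190): return J0+rot(YAW)@(rot(-th)@np.array([55,s])+np.array([19,-9.5]))
E
python3 - <<'E'
from h import *
for t in np.arange(.9,-.01,-.05625): print(round(t,3),tcp(t).round(1),((tcp(t-.05625)-tcp(t))/150).round(3))
E
python3 -m handwheel '{"translation":[[-0.03,0.01,-0.01],[-0.03,0.01,-0.01],[-0.03,0.01,-0.01],[-0.03,0.01,-0.01],[0,0,-0.01],[0,0,-0.01],[0,0,-0.01],[0,0,0]],"twist":[0,0,0,0,0,0,0,0]}' 255
```

```text
0.9 [676.2 -72.3] [-0.033  0.067]
0.844 [671.2 -62.3] [-0.036  0.065]
0.788 [665.8 -52.6] [-0.04   0.062]
0.731 [659.8 -43.2] [-0.044  0.06 ]
0.675 [653.2 -34.2] [-0.047  0.058]
0.619 [646.2 -25.6] [-0.05   0.055]
0.562 [638.7 -17.4] [-0.053  0.052]
0.506 [630.8  -9.6] [-0.056  0.049]
0.45 [622.4  -2.3] [-0.058  0.046]
0.394 [613.6   4.6] [-0.061  0.042]
0.337 [604.5  10.9] [-0.063  0.039]
0.281 [595.   16.7] [-0.065  0.035]
0.225 [585.2  22. ] [-0.067  0.031]
0.169 [575.1  26.7] [-0.069  0.028]
0.112 [564.8  30.9] [-0.07   0.024]
0.056 [554.3  34.4] [-0.072  0.02 ]
-0.0 [543.5  37.4] [-0.072  0.016]
time: 4.55
tool_pos: [684.9, -76.2, 45.7]
tcp_rot: [3.135, -0.017, 0.05]
contact_force: [-0.8, 0.1, 0.4]
grip_width: 0.6
```

```bash
python3 -m handwheel '{"translation":[[-0.05,0.05,-0.02],[-0.036,0.065,-0.02],[-0.04,0.062,-0.01],[-0.044,0.06,0],[-0.047,0.058,0],[-0.05,0.055,0],[-0.053,0.052,0],[-0.056,0.049,0]],"twist":[0,0,0,0,0,0,0,0]}' 255; python3 - <<'E'
from h import *
cap('wrist','wrist2')
E
```

```text
time: 5.55
tool_pos: [629.4, -6.0, 41.7]
tcp_rot: [3.13, -0.03, 0.05]
contact_force: [3.2, 0.7, 0.4]
grip_width: 0.9
```

View pics/wrist2.png

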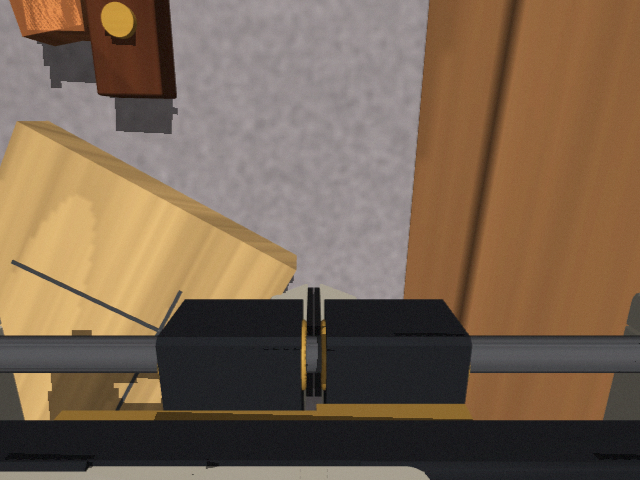

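```bash
python3 -m handwheel '{"translation":[[-0.056,0.046,0],[-0.058,0.042,0],[-0.061,0.038,0],[-0.063,0.034,0],[-0.055,0.026,0],[-0.05,0.022,0],[-0.04,0.015,0],[-0.03,0.01,0]],"twist":[0,0,0,0,0,0,0,0]}' 255; python3 - <<'E'
from h import *
np.set_printoptions(precision=1,suppress=True)
cap('wrist','wrist3')
c=cap('side','side3')
for l in ['stop','panel_corner']:
    for q in spot_point('side',l)[:1]: print(l,q['score'],w(c,q['position']))
cv2.imwrite('pics/side3z.png',cv2.resize(c['img'][170:370,200:440,::-1],None,fx=3,fy=3,interpolation=cv2.INTER_CUBIC))
E
```

```text
time: 6.6
tool_pos: [562.7, 32.6, 42.2]
tcp_rot: [3.131, -0.031, 0.05]
contact_force: [3.5, 2.5, 1.8]
grip_width: 0.6
stop 0.54 [407.   23.2  14.4]
panel_corner 0.66 [528.9 169.1  68. ]
```

View pics/wrist3.png

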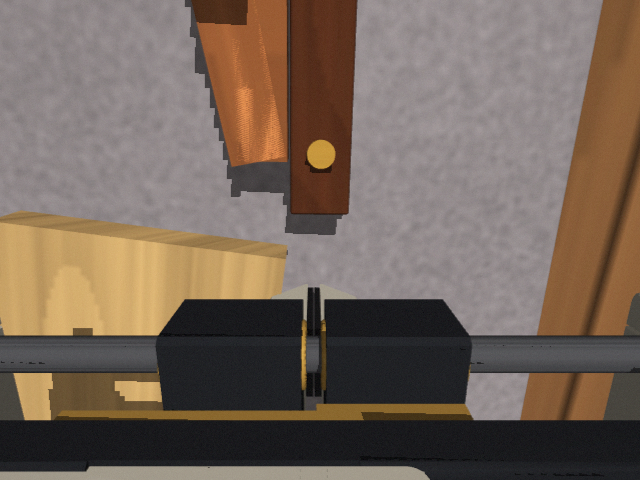

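View pics/side3z.png

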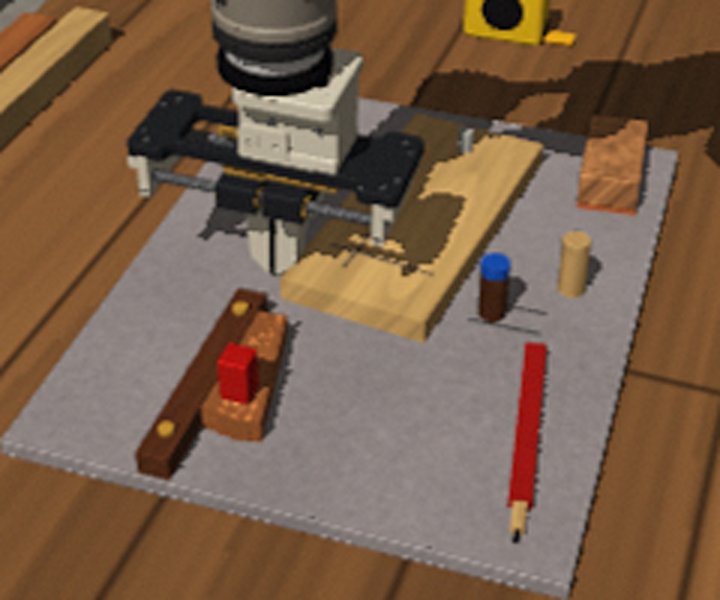

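```bash
python3 -m handwheel '{"translation":[[-0.015,0.004,0],[-0.01,0.003,0],[-0.01,0.003,0],[-0.008,0.002,0],[-0.008,0.002,0],[-0.006,0.002,0],[-0.006,0.002,0],[-0.006,0.001,0]],"twist":[0,0,0,0,0,0,0,0]}' 255
```

```text
time: 7.8
tool_pos: [552.8, 35.3, 42.1]
tcp_rot: [3.131, -0.032, 0.05]
contact_force: [3.1, 2.7, 1.9]
grip_width: 0.3
```

```bash
python3 -m handwheel '{"translation":[[-0.004,0.001,0],[-0.004,0.001,0],[-0.004,0.001,0],[-0.004,0.001,0],[-0.003,0.001,0],[-0.003,0.001,0],[-0.003,0.001,0],[-0.003,0.001,0]],"twist":[0,0,0,0,0,0,0,0]}' 255;  python3 - <<'E'
from h import *
cap('wrist','wrist4')
c=cap('side','side4')
cv2.imwrite('pics/side4z.png',cv2.resize(c['img'][220:300,270:400,::-1],None,fx=6,fy=6,interpolation=cv2.INTER_CUBIC))
E
```

```text
time: 8.8
tool_pos: [548.3, 36.5, 42.2]
tcp_rot: [3.131, -0.032, 0.05]
contact_force: [2.6, 1.1, 1.8]
grip_width: 0.4
```

View pics/side4z.png

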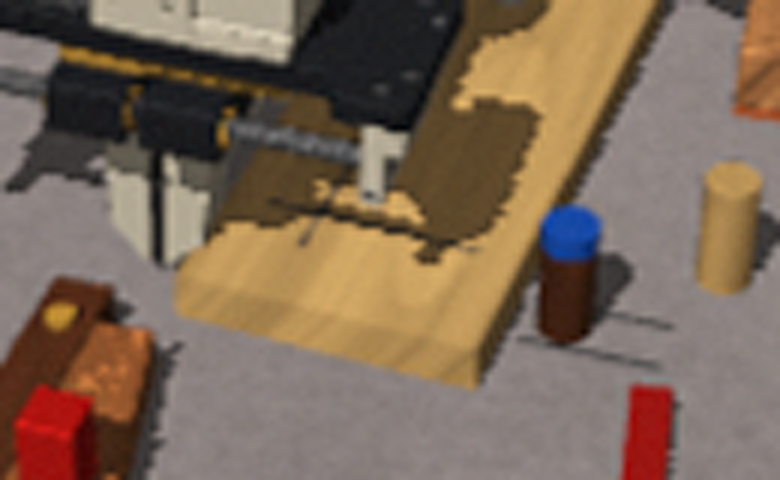

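The side picture still shows about 5–7 mm between the panel edge and the dowel foot, at zoomed px (515–540, 330).

```bash
python3 -m handwheel '{"translation":[[-0.003,0.001,0],[-0.003,0.001,0],[-0.003,0.001,0],[-0.003,0.001,0],[-0.002,0.001,0],[-0.002,0.001,0],[-0.002,0,0],[-0.002,0,0]],"twist":[0,0,0,0,0,0,0,0]}' 255
```

```text
time: 9.9
tool_pos: [545.2, 37.4, 42.2]
tcp_rot: [3.131, -0.032, 0.05]
contact_force: [2.8, 3.1, 1.8]
grip_width: 0.2
```

```bash
python3 -m handwheel '{"translation":[[-0.002,0,0],[-0.002,0,0],[-0.002,0,0],[-0.002,0.001,0],[-0.001,0,0],[-0.001,0,0],[-0.001,0,0],[-0.001,0,0]],"twist":[0,0,0,0,0,0,0,0]}' 255
```

```text
time: 10.9
tool_pos: [543.3, 37.7, 42.2]
tcp_rot: [3.131, -0.032, 0.049]
contact_force: [2.8, 2.2, 2.5]
grip_width: 0.1
```

```bash
python3 -m handwheel '{"translation":[[-0.002,0,0],[-0.002,0,0],[-0.002,0,0],[-0.001,0,0],[-0.001,0,0],[-0.001,0,0],[-0.001,0,0],[-0.001,0,0]],"twist":[0,0,0,0,0,0,0,0]}' 255;  python3 - <<'E'
from h import *
print(get_obs()['contact_force'])
c=cap('side','side5')
cv2.imwrite('pics/side5z.png',cv2.resize(c['img'][220:300,270:400,::-1],None,fx=6,fy=6,interpolation=cv2.INTER_CUBIC))
E
```

```text
time: 11.9
tool_pos: [541.6, 37.8, 42.3]
tcp_rot: [3.131, -0.032, 0.049]
contact_force: [3.8, 3.0, 2.7]
grip_width: 0.4
[3.81218188 3.00077928 2.69638841]
```

View pics/side5z.png

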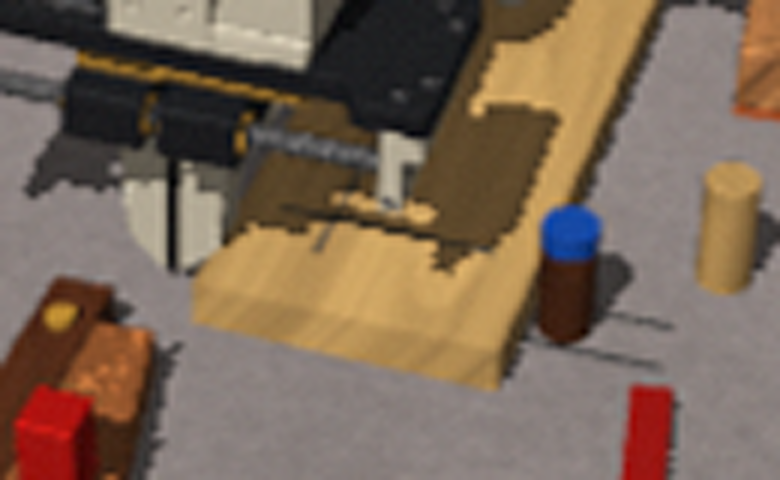

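```bash
python3 -m handwheel '{"translation":[[-0.001,0,0],[-0.001,0,0],[-0.001,0,0],[-0.001,0,0],[-0.001,0,0],[-0.001,0,0],[-0.001,0,0],[-0.001,0,0]],"twist":[0,0,0,0,0,0,0,0]}' 255
```

```text
time: 12.95
tool_pos: [540.5, 37.8, 42.3]
tcp_rot: [3.131, -0.033, 0.049]
contact_force: [2.5, 3.0, 1.9]
grip_width: -0.0
```

```bash
python3 -m handwheel '{"translation":[[-0.001,0,0],[-0.001,0,0],[-0.001,0,0],[-0.001,0,0],[-0.001,0,0],[-0.001,0,0],[-0.001,0,0],[-0.001,0,0]],"twist":[0,0,0,0,0,0,0,0]}' 255
```

```text
time: 13.95
tool_pos: [539.2, 37.9, 42.3]
tcp_rot: [3.131, -0.033, 0.049]
contact_force: [2.8, 2.1, 2.0]
grip_width: 0.5
```

```bash
python3 -m handwheel '{"translation":[[-0.001,0,0],[-0.001,0,0],[-0.001,0,0],[-0.001,0,0],[-0.001,0,0],[-0.001,0,0],[-0.001,0,0],[-0.001,0,0]],"twist":[0,0,0,0,0,0,0,0]}' 255;  python3 - <<'E'
from h import *
print(get_obs()['contact_force'])
c=cap('side','side6')
cv2.imwrite('pics/side6z.png',cv2.resize(c['img'][220:300,270:400,::-1],None,fx=6,fy=6,interpolation=cv2.INTER_CUBIC))
E
```

```text
time: 14.95
tool_pos: [538.5, 37.8, 42.5]
tcp_rot: [3.131, -0.034, 0.05]
contact_force: [3.9, 3.5, 2.5]
grip_width: 0.5
[3.89039145 3.51021688 2.49326413]
```

View pics/side6z.png

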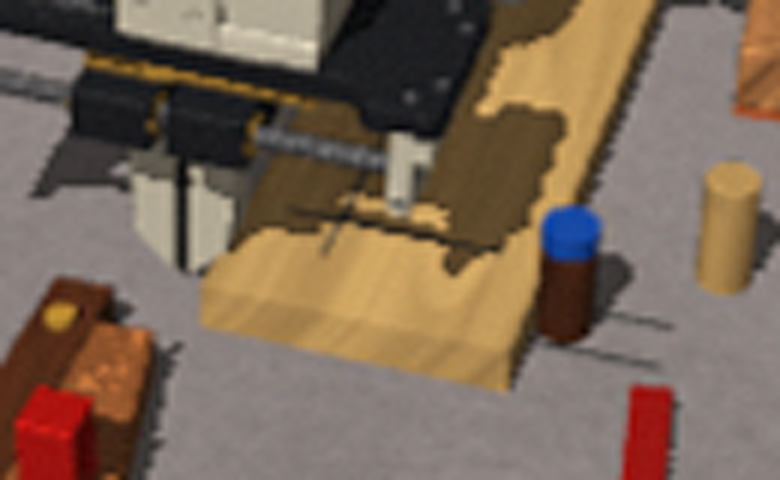

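```bash
python3 -m handwheel '{"translation":[[-0.001,0,0],[-0.001,0,0],[-0.001,0,0],[-0.001,0,0],[-0.001,0,0],[-0.001,0,0],[-0.001,0,0],[-0.001,0,0]],"twist":[0,0,0,0,0,0,0,0]}' 255
```

```text
time: 16.0
tool_pos: [538.2, 37.4, 42.7]
tcp_rot: [3.13, -0.036, 0.05]
contact_force: [4.1, 3.0, 1.7]
grip_width: 0.5
```

```bash
python3 -m handwheel '{"translation":[[-0.002,0,0],[-0.002,0,0],[-0.002,0,0],[-0.002,0,0],[-0.002,0,0],[-0.002,0,0],[-0.002,0,0],[-0.002,0,0]],"twist":[0,0,0,0,0,0,0,0]}' 255
```

```text
time: 17.0
tool_pos: [537.7, 36.8, 43.2]
tcp_rot: [3.129, -0.041, 0.05]
contact_force: [4.4, 2.1, 1.6]
grip_width: 0.8
```

```bash
python3 -m handwheel '{"translation":[[-0.004,0,0],[-0.004,0,0],[-0.004,0,0],[-0.004,0,0],[-0.004,0,0],[-0.004,0,0],[-0.004,0,0],[-0.004,0,0]],"twist":[0,0,0,0,0,0,0,0]}' 255;  python3 - <<'E'
from h import *
print(get_obs()['contact_force'])
c=cap('side','side7')
cv2.imwrite('pics/side7z.png',cv2.resize(c['img'][220:300,270:400,::-1],None,fx=6,fy=6,interpolation=cv2.INTER_CUBIC))
E
```

```text
time: 18.0
tool_pos: [536.5, 35.6, 44.4]
tcp_rot: [3.127, -0.049, 0.05]
contact_force: [5.1, 2.1, 1.7]
grip_width: 0.7
[5.14493499 2.08940812 1.71771114]
```

View pics/side7z.png

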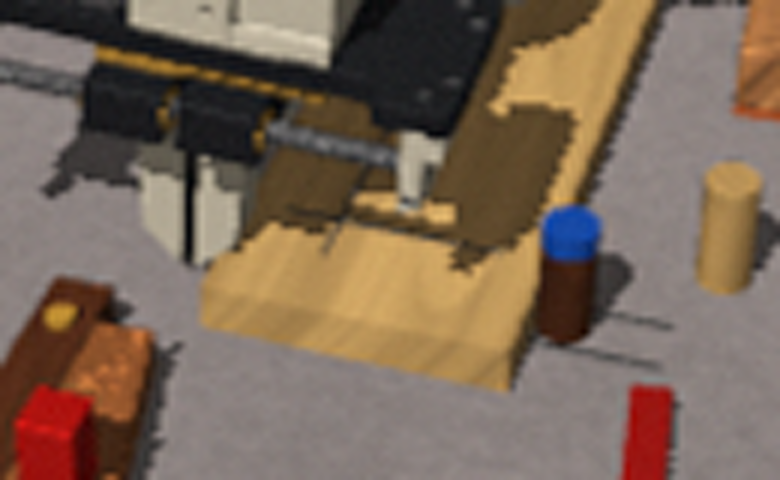

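The panel's end corner stays at zoomed px (510,388) in both of the last two pictures. Commanded pushes now barely advance and the force has risen to about 5 N, so the panel is on the stop. I'll back off and move to the wedge.

```bash
python3 -m handwheel '{"translation":[[0.03,0,0],[0.1,0,0],[0,0,0.1],[0,0,0.15],[0,0,0.15],[0,0.2,0.05],[0,0.3,0],[-0.05,0.3,0]],"twist":[0,0,0,0,0,0,0,0]}' 255
```

```text
time: 19.05
tool_pos: [539.1, 153.4, 114.4]
tcp_rot: [3.125, -0.028, 0.045]
contact_force: [0.1, -0.1, -0.2]
grip_width: 0.5
```

```bash
python3 -m handwheel '{"translation":[[-0.04,0.2,0],[-0.04,0.15,0],[0,0,0],[0,0,-0.08],[0,0,-0.08],[0,0,-0.08],[0,0,-0.06],[0,0,0]],"twist":[0,0,0,0,0,0,0,0]}' 255;  python3 - <<'E'
from h import *
np.set_printoptions(precision=1,suppress=True)
cap('wrist','wrist8')
c=cap('side','side8')
for l in ['wedge_grip','panel_corner','stop','wedge_nose']:
    for q in spot_point('side',l)[:1]: print(l,q['score'],w(c,q['position']))
cv2.imwrite('pics/side8z.png',cv2.resize(c['img'][190:350,200:400,::-1],None,fx=4,fy=3.7,interpolation=cv2.INTER_CUBIC)[:600])
E
```

```text
time: 20.05
tool_pos: [521.5, 205.3, 66.8]
tcp_rot: [3.121, -0.019, 0.047]
contact_force: [-0.5, 0.1, 0.2]
grip_width: 0.6
wedge_grip 0.53 [530.  168.3  64.7]
panel_corner 0.62 [528.   66.3  24.9]
stop 0.64 [358.6 -25.   10.5]
wedge_nose 0.79 [531.2  92.3  21. ]
```

View pics/side8z.png

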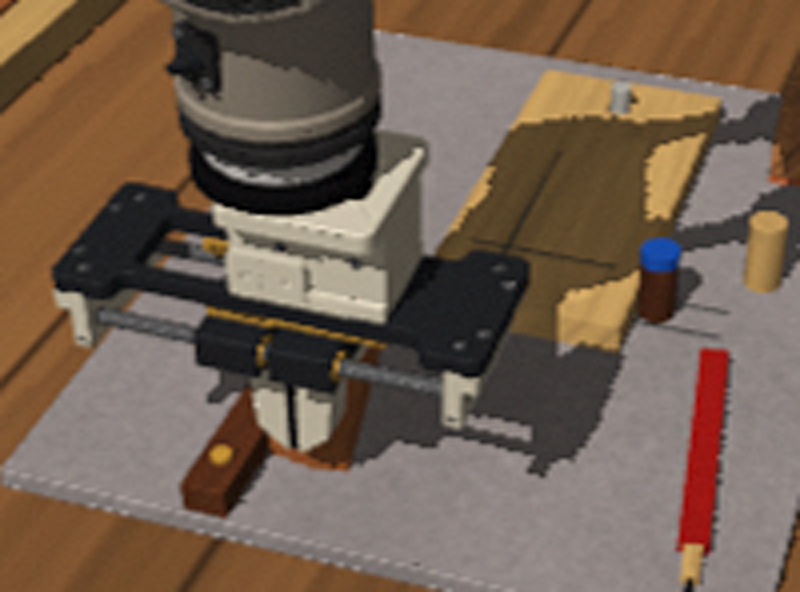

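View pics/wrist8.png

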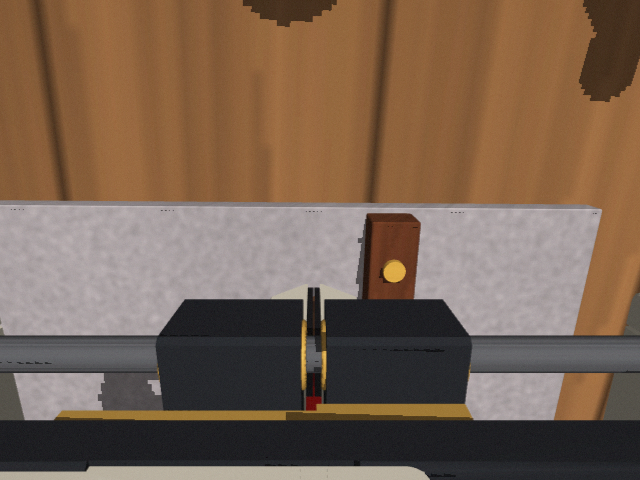

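```bash
python3 -m handwheel '{"translation":[[0.02,0,-0.025],[0.02,0,-0.025],[0,-0.04,0],[0,-0.04,0],[0.002,-0.04,0],[0.002,-0.04,0],[0.002,-0.04,0],[0.002,-0.04,0]],"twist":[0,0,0,0,0,0,0,0]}' 255
```

```text
time: 21.35
tool_pos: [530.0, 168.1, 60.9]
tcp_rot: [3.123, -0.023, 0.047]
contact_force: [-1.4, 2.4, 0.0]
grip_width: 0.5
```

```bash
python3 -m handwheel '{"translation":[[0,-0.012,0],[0,-0.012,0],[0,-0.01,0],[0.001,-0.01,0],[0,-0.01,0],[0,-0.01,0],[0,-0.008,0],[0,-0.008,0]],"twist":[0,0,0,0,0,0,0,0]}' 255
```

```text
time: 22.35
tool_pos: [530.3, 155.3, 60.9]
tcp_rot: [3.123, -0.023, 0.047]
contact_force: [0.8, 2.2, -1.2]
grip_width: 0.4
```

```bash
python3 -m handwheel '{"translation":[[0,-0.008,0],[0,-0.008,0],[0,-0.008,0],[0.001,-0.008,0],[0,-0.008,0],[0,-0.008,0],[0,-0.008,0],[0,-0.008,0]],"twist":[0,0,0,0,0,0,0,0]}' 255
```

```text
time: 23.35
tool_pos: [530.7, 145.0, 60.9]
tcp_rot: [3.123, -0.024, 0.047]
contact_force: [0.7, 1.5, -1.4]
grip_width: 0.7
```

```bash
python3 -m handwheel '{"translation":[[0,-0.008,0],[0,-0.008,0],[0,-0.008,0],[0.001,-0.008,0],[0,-0.008,0],[0,-0.008,0],[0,-0.008,0],[0,-0.008,0]],"twist":[0,0,0,0,0,0,0,0]}' 255
```

```text
time: 24.35
tool_pos: [531.0, 134.8, 61.0]
tcp_rot: [3.123, -0.024, 0.047]
contact_force: [1.4, 2.0, -1.3]
grip_width: 0.4
```

```bash
python3 -m handwheel '{"translation":[[0,-0.008,0],[0,-0.008,0],[0,-0.008,0],[0.001,-0.008,0],[0,-0.006,0],[0,-0.006,0],[0,-0.006,0],[0,-0.006,0]],"twist":[0,0,0,0,0,0,0,0]}' 255;  python3 - <<'E'
from h import *
c=cap('side','side9')
cv2.imwrite('pics/side9z.png',cv2.resize(c['img'][190:350,200:400,::-1],None,fx=4,fy=3.7,interpolation=cv2.INTER_CUBIC)[:600])
E
```

```text
time: 25.35
tool_pos: [531.2, 130.9, 61.1]
tcp_rot: [3.131, -0.026, 0.046]
contact_force: [0.1, 7.4, -1.8]
grip_width: 0.4
```

View pics/side9z.png

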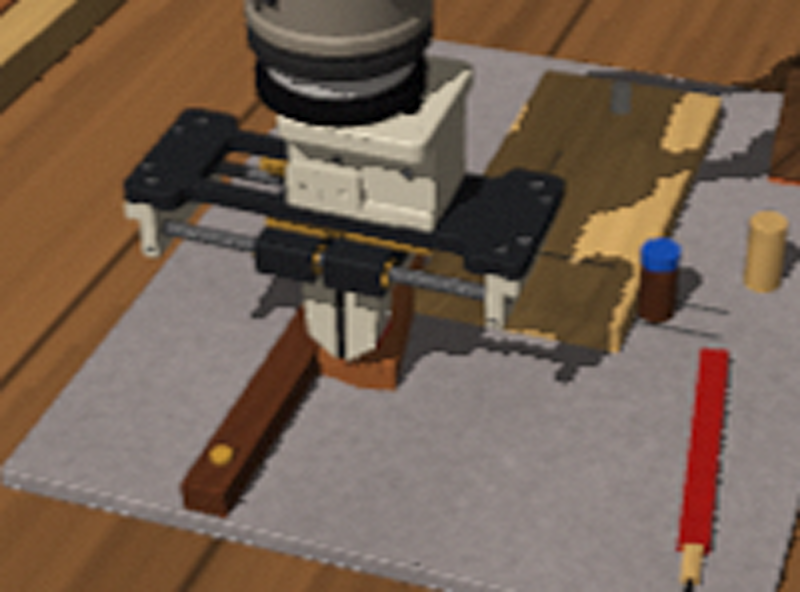

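```bash
python3 -m handwheel '{"translation":[[0,-0.008,0],[0,-0.008,0],[0,-0.008,0],[0,-0.008,0],[0,-0.008,0],[0,-0.008,0],[0,-0.008,0],[0,-0.008,0]],"twist":[0,0,0,0,0,0,0,0]}' 255
```

```text
time: 26.4
tool_pos: [531.2, 130.5, 61.2]
tcp_rot: [-3.138, -0.029, 0.043]
contact_force: [0.6, 9.1, -1.8]
grip_width: 0.8
```

```bash
python3 -m handwheel '{"translation":[[0,-0.009,0],[0,-0.009,0],[0,-0.009,0],[0,-0.009,0],[0,-0.009,0],[0,0,0],[0,0,0],[0,0,0]],"twist":[0,0,0,0,0,0,0,0]}' 255
```

```text
time: 27.4
tool_pos: [531.2, 130.5, 61.4]
tcp_rot: [-3.129, -0.032, 0.043]
contact_force: [-0.4, 2.7, -1.2]
grip_width: 0.1
```

```bash
python3 -m handwheel '{"translation":[[0,-0.007,0],[0,-0.008,0],[0,-0.009,0],[0,-0.009,0],[0,-0.009,0],[0,-0.009,0],[0,-0.009,0],[0,-0.009,0]],"twist":[0,0,0,0,0,0,0,0]}' 255
```

```text
time: 28.4
tool_pos: [531.2, 130.0, 61.6]
tcp_rot: [-3.113, -0.035, 0.039]
contact_force: [0.7, 10.3, -1.7]
grip_width: 0.6
```

Resistance is 10.3 N. I'll back off along +y, lift clear and look.

```bash
python3 -m handwheel '{"translation":[[0,0.03,0],[0,0.1,0],[0,0.1,0],[0,0,0.15],[0,0,0.25],[0,0.2,0.25],[0,0.35,0.15],[0,0.3,0]],"twist":[0,0,0,0,0,0,0,0]}' 255;  python3 - <<'E'
from h import *
np.set_printoptions(precision=1,suppress=True)
print(get_obs()['contact_force'])
c=cap('side','side10')
cv2.imwrite('pics/side10z.png',cv2.resize(c['img'][190:350,200:400,::-1],None,fx=4,fy=3.7,interpolation=cv2.INTER_CUBIC)[:600])
c=cap('scene','scene10')
for l in ['wedge_grip','panel_corner','stop','wedge_nose']:
    for q in spot_point('scene',l)[:1]: print(l,q['score'],w(c,q['position']))
E
```

```text
time: 29.4
tool_pos: [529.8, 297.5, 185.8]
tcp_rot: [-3.115, -0.033, 0.036]
contact_force: [0.4, 0.2, -0.1]
grip_width: 0.4
[ 0.4  0.2 -0.1]
wedge_grip 0.92 [530.8 108.3  62.7]
panel_corner 0.7 [520.5  66.1  23.1]
stop 0.41 [404.2  23.5  11.2]
wedge_nose 0.86 [533.8  27.2  22.4]
```

View pics/side10z.png

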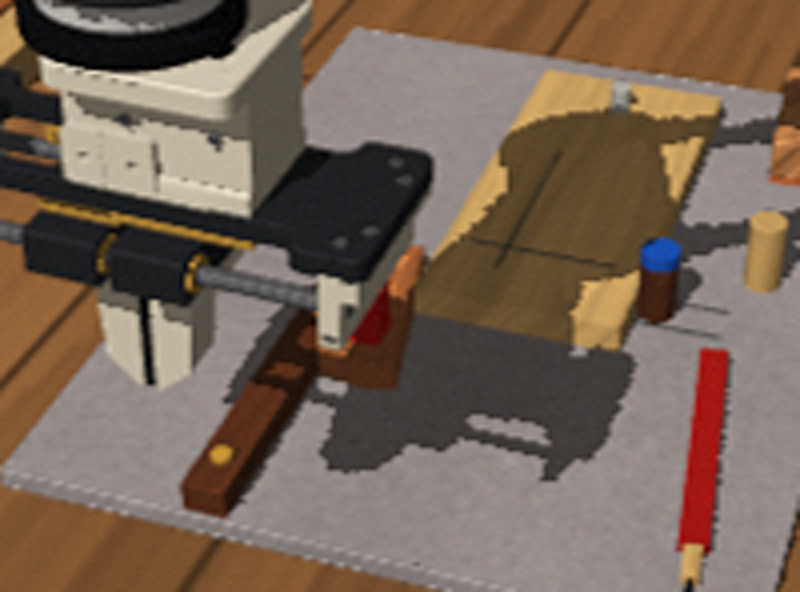

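View pics/scene10.png

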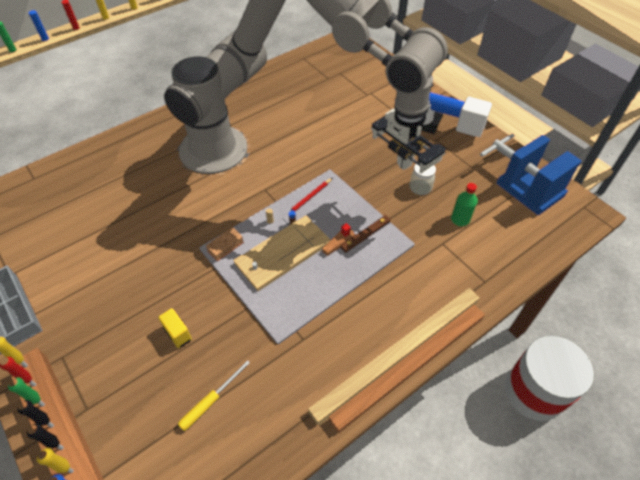

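The side picture shows the panel edge against the blue-topped dowel (zoomed px (640,300)) and the wedge lying along the panel's other edge (405,290). The bystanders haven't moved and the robot is clear, with about 0 N on the tool.

```bash
python3 -c "
from plant import *
print(close_job())"
```

```text
the job is handed in; nothing more can be done
None
```

The panel is on the stop, the wedge is jammed in behind it, and I handed the job in at about 29.5 s of the 72 s allowed.

- **Panel:** I swung it round with the closed fingers and felt for the stop in steps of 0.15 to 0.6 mm. At contact it stopped turning, and the highest push I read was about 5 N, well under the 20 N that dents it. The force was read only at the end of each call, so brief peaks in between were not seen.
- **Wedge:** I pushed it on the +y face of its red grip. It met the panel after about 58 mm of travel, and I stopped when it resisted with 10.3 N. I then backed off and lifted clear.

**Last checks:**
- The wrist force was about 0 N after I let go.
- The pictures showed the panel flat against the dowel and the bystanders where they had been.
- The networks put the wedge's grip about 62 mm and its nose about 65 mm further along, roughly matching my travel estimate.

How hard the panel is held against the stop was not measured directly. I judged it snug from the 10 N push.

One network reading of the panel corner was plainly wrong: mid-swing it reported the wedge's grip instead. Another named the spare dowel as the stop. I ignored both and relied on the pictures and the measured force.

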